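# Fit the cup head on the vortex mixer

### The arm

A 6-joint arm with a two-finger parallel gripper is mounted at the origin on the work surface. World frame = base frame: x ahead of the robot, y to its left, z up, the work surface at z = 0. Lengths are in m, angles in rad, forces in N, time in s.
With the tool pointing down it reaches from about 0.3 to 0.875 m from the base axis. Payload 6.4 kg.
Tool frame: the origin (TCP) lies midway between the tips of the shut fingers; the grasp point (between the pads) lies 19 mm behind it; x points along the fingers, y is the direction in which the jaws open and shut, and the axes are right-handed (so a half turn about x gives the same grasp; the last joint's range is limited). The gripper opens to 85 mm and grips with 20 to 120 N. Pads are 22 mm wide; open, the fingers measure 114 mm over their backs; the gripper's body (76 mm by 85 mm) begins 54 mm behind the grasp point. The pads swing forward as they close: fully open they stand 13 mm farther back than shut.
Start: joints at [0.945, 0.181, 1.607, -0, 1.354, -0.206], TCP at [0.234, 0.525, 0.231] pointing down, gripper open.
Joint ranges: [-2.99, 2.99], [-0.89, 2.07], [0.3, 2.58], [-1.14, 4.28], [0, 2.63], [-3.12, 3.12]. Speed limits (rad/s): [2.57, 2.57, 3.01, 3.14, 3.14, 3.14].

### API

Orientations are given as a unit quaternion [w, x, y, z].
In Python, from bench import ctrl gives the robot as it stands.
- The arm moves only by the tool step_arm, never from a script. Its argument "motion" is a list of rows, each a list of 7 numbers: the shift along the tool's x, y, z in mm, then the turn, a rotation vector about the tool's x, y, z in degrees, then the closure in counts, from 0 (fully open) to 255 (shut). In form: [[tx, ty, tz, rx, ry, rz, hand], ...]. A call has 1 to 10 rows; each row is the pose to reach, as a shift and turn from the pose commanded when the call began, along the tool's axes at that moment; what a row does not reach only later rows make up. A row lasts 1/8 s, in which the tool goes at most 62.5 mm and 10.7 degrees, less where a joint would pass 70% of its speed; a pose out of reach is approached as far as the arm can. A call with a gripper value outside its range is refused whole. The fingers move at their own pace and stop on an object; the grip force is fixed at half the most. Time passes only in rows, so rows that repeat a pose let the fingers close. It gives the time, the measured TCP pose, the force and the opening at its end, in the units of the state.
- ctrl.get_obs(): the state, without advancing time (a new reading comes with each control period).
- ctrl.camera(name): name is "scene" or "top"; returns (picture, depth): 400x640x3 uint8, red, green, blue; 400x640 float32, m along the optical axis (not along the pixel's ray), 0 where there is no reading.
- ctrl.camera_info(name): a dict with "fx", "fy", "cx", "cy" (pixels), "T" (4x4, takes a point from camera to world coordinates). Camera axes: x right, y down, z forward; pixel columns grow to the right and rows downward; lengths in m; the calibration is good to about 2 mm. A picture is of the moment at which its call begins. camera_info takes no time and is no camera call.
- ctrl.hand_in(): hands the job in, once; it reports no verdict.
The state is a dict: "time_s": time; "q": joint angles; "dq": joint speeds; "joint_efforts": joint torques, N m; "eef_pos": TCP position; "eef_rot": TCP orientation; "wrist_force": force on the tool from outside, world axes, zero at the start; "torque": the same for the moment, N m; "opening": opening from 0.0 (shut) to 1.0 (fully open).
Only numpy, scipy, OpenCV 4.12 (cv2) and the standard library are available. Lean on these libraries where they do the work, as an engineer would, in place of code of your own. Each camera call takes 0.05 s, during which the arm holds its last target. There are 200 camera calls.

### The job

The vortex mixer on the lab bench has no head on it. Take the blue cup head and press it straight down onto the mixer's tapered spigot until it is fully home, its foot down on the grey collar, and let go so that it sits there upright by friction alone. Leave the black flat head and the red-capped jar where they are.

Things in the scene. Friction and masses are not known exactly. Their poses are not given: they have to be found in the camera images.
- cup_head: Blue round push-on head, 44 mm wide, 62 mm tall, straight-sided, 50 to 115 g, standing on its open foot; shallow dish in its top. Origin: centre of its underside; z up its axis. Bore from below: 26.4 mm wide, 37 mm deep. Any yaw fits. Set loosely on the spigot it stops about 12 mm above the collar; pushing it home takes up to 10 to 15 N, then the ribs grip it and its underside rests on the collar.
- spigot_seat (a point): Centre of the spigot's foot, on the flat top of the mixer's grey collar (64 mm wide, 90 mm above the bench); z up. Spigot: 34 mm high, a steel pin with a conical nose (6 mm wide at the tip) among four orange sprung ribs tapering from 31 mm across at the collar to 24 mm at 22 mm height. Mixer: fixed white box, 150 (x) by 130 (y) by 76 mm high, spigot at its middle, controls facing -x.
- flat_head: Black push-on flat head (leave it alone): a 44 mm hub with a 72 mm disc on top, 46 mm tall, 100 g, standing on the bench. Origin: centre of its underside, z up.
- jar: White plastic jar with a red cap (leave it alone), 52 mm in diameter and 68 mm tall, 120 g, standing on the bench. Origin: centre of its underside, z up.
Not all that is in view belongs to the job. Of the things like the cup_head, leave any that is green; of the rest the smaller one is meant.

How it is judged:
By the outcome, as a careful person would: the job done as asked, in the order asked, and still so for the second after the job is handed in, with the robot touching nothing.
It also fails if it takes over 42 s, if anything falls off the work surface, if the arm or the gripper's body presses on something with over 40 N, if the wrist force passes 120 N, or if a joint passes its speed limit or range.

## Working session

There is one attempt and no reset: what is moved stays moved. The work goes in short steps, Python scripts to look and compute and a tool call to move; the robot and the scene stay as the last step left them, time stands still between calls to the robot, and variables do not carry over. Pictures are saved under pics/ and viewed, about 8 in all and at most 12, crops included, and the job is handed in when it is done.

Besides the shell and the picture viewer there is one more tool, called after "Call:" as name(argument=value, ...), one argument or row to a line, values as JSON. step_arm: Moves the arm, as the interface text tells. Its arguments: {"type":"object","properties":{"motion":{"type":"array","items":{"type":"array","items":{"type":"number"}}}},"required":["motion"]}

```bash
mkdir -p pics
cat > h.py <<'E'
import numpy as np, cv2
from bench import ctrl
def shot(n,tag):
    im,d=ctrl.camera(n); cv2.imwrite(f'pics/{tag}.png',im[:,:,::-1]); np.save(f'pics/{tag}.npy',d); return im,d
def pts(n,d):
    c=ctrl.camera_info(n); v,u=np.indices(d.shape)
    P=np.stack([(u-c['cx'])/c['fx']*d,(v-c['cy'])/c['fy']*d,d,np.ones_like(d)],-1)
    return (P@np.array(c['T']).T)[...,:3]
def ray(n,u,v,z):
    c=ctrl.camera_info(n);T=np.array(c['T']);r=T[:3,:3]@[(u-c['cx'])/c['fx'],(v-c['cy'])/c['fy'],1]
    return T[:3,3]+r*(z-T[2,3])/r[2]
E
python3 - <<'E'
from h import *
for n in('scene','top'):
    im,d=shot(n,n+'0');P=pts(n,d);hsv=cv2.cvtColor(im,cv2.COLOR_RGB2HSV)
    print(n,np.round(ctrl.camera_info(n)['T'],3).tolist())
    for name,lo,hi in(('blue',(95,90,40),(130,255,255)),('green',(40,80,40),(90,255,255)),('orange',(5,150,120),(20,255,255)),('red',(0,150,80),(4,255,255))):
        m=cv2.inRange(hsv,lo,hi);k,l,s,c=cv2.connectedComponentsWithStats(m)
        for i in range(1,k):
            if s[i,4]>40:
                q=P[(l==i)&(d>0)]; print(name,s[i].tolist(),c[i].round(1),np.percentile(q,[2,50,98],axis=0).round(3).tolist() if len(q) else '')
o=ctrl.get_obs();print(o)
E
```

```text
scene [[0.274, 0.521, -0.808, 1.221], [0.962, -0.136, 0.238, -0.251], [0.014, -0.843, -0.538, 0.542], [0.0, 0.0, 0.0, 1.0]]
blue [388, 3, 76, 13, 868] [425.9   8.9] [[-1.173, 0.919, 0.327], [-0.897, 1.039, 0.356], [-0.877, 1.254, 0.374]]
blue [414, 34, 40, 15, 423] [432.8  41. ] [[-0.89, 0.971, 0.152], [-0.877, 1.082, 0.189], [-0.863, 1.222, 0.221]]
blue [47, 39, 49, 25, 719] [69.4 52.2] [[-1.067, -0.984, 0.134], [-0.95, -0.897, 0.185], [-0.938, -0.816, 0.218]]
blue [354, 45, 20, 6, 112] [363.1  47.4] [[-0.936, 0.598, 0.142], [-0.922, 0.653, 0.158], [-0.911, 0.715, 0.173]]
blue [215, 50, 23, 7, 133] [226.4  52.6] [[-0.932, -0.198, 0.143], [-0.922, -0.142, 0.158], [-0.912, -0.086, 0.172]]
blue [132, 53, 26, 7, 163] [144.3  55.8] [[-0.933, -0.609, 0.142], [-0.921, -0.558, 0.158], [-0.91, -0.495, 0.172]]
blue [304, 183, 23, 12, 191] [315.3 188.4] [[0.444, -0.059, 0.065], [0.458, -0.029, 0.08], [0.496, -0.009, 0.084]]
blue [262, 198, 18, 25, 269] [270.4 207. ] [[0.456, -0.168, 0.023], [0.489, -0.149, 0.055], [0.498, -0.132, 0.064]]
blue [379, 201, 65, 35, 195] [407.8 229.8] [[0.496, 0.10
[... 1066 characters left out ...]
[0.524, -0.285, 0.07]]
{'time_s': 0.1, 'q': array([ 9.44703223e-01,  1.81461681e-01,  1.60789056e+00, -1.87803885e-05,
        1.35378488e+00, -2.06325304e-01]), 'dq': array([-1.33197201e-03,  9.64187375e-05, -1.03332398e-03, -9.83558549e-05,
       -1.62325546e-03,  3.35813818e-04]), 'joint_efforts': array([ 5.20567919e-04, -4.45873868e+01, -3.52239382e+01, -3.45784283e-04,
        4.11417423e-03, -4.33700086e-05]), 'eef_pos': array([0.23405361, 0.52467902, 0.23048552]), 'eef_rot': array([ 0.69137466,  0.14681961,  0.69180433, -0.14782372]), 'wrist_force': array([-0.39707545,  0.65236506, -0.62359466]), 'torque': array([-0.02626473,  0.06284939, -0.01156529]), 'opening': 0.9989718449105613}
```

View pics/scene0.png

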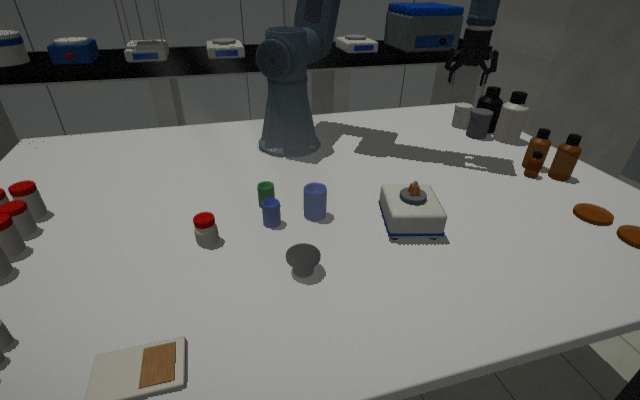

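View pics/top0.png

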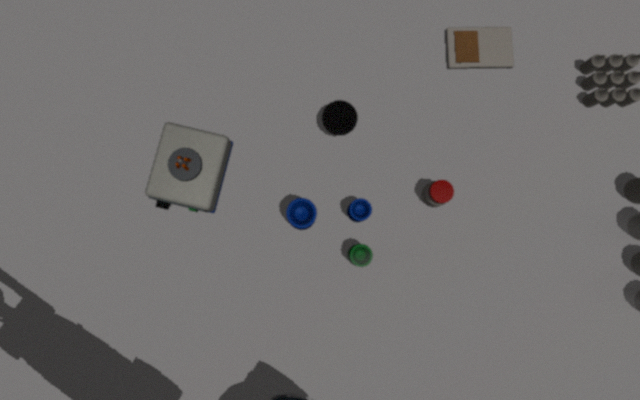

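Candidates: large blue (scene 315,202 / top 301,213; about 84 mm tall), small blue (scene 271,213 / top 359,209; about 63 mm tall, 40+ mm wide), green (scene 265,195 / top 360,254). The green one is excluded, and the smaller blue one matches the 62 × 44 mm given. The mixer collar is at top (185,164), with the mixer yawed. Next I'll confirm with an enlarged crop and measure.

Run:
```python
from h import *
from scipy.spatial.transform import Rotation as R
im=cv2.imread('pics/top0.png')
cv2.imwrite('pics/crop.png',np.hstack([cv2.resize(im[180:280,270:390],(480,400),interpolation=3),cv2.resize(im[110:220,135:245],(400,400)  ,interpolation=3)])[:, :800])
def circ(p):
    A=np.c_[2*p,np.ones(len(p))];s=np.linalg.lstsq(A,(p**2).sum(1),rcond=None)[0];return s[:2],np.sqrt(s[2]+s[:2]@s[:2])
for n in('top','scene'):
    rgb=cv2.imread(f'pics/{n}0.png');d=np.load(f'pics/{n}0.npy');P=pts(n,d)
    for nm,c,r,z0,z1 in(('cup',(.474,-.145),.035,.056,.068),('big',(.468,-.031),.042,.078,.092),('collar',None,.05,.084,.096)):
        if c is None:
            g=(P[...,2]>.1)&(P[...,2]<.15)&(abs(P[...,0]-.55)<.12)&(abs(P[...,1]-.2)<.12);q=P[g];c=np.median(q,0)[:2];print(n,'spigot',len(q),q.mean(0).round(4),q[:,2].max().round(4), q[q[:,2]>.115].mean(0))
        m=(np.hypot(P[...,0]-c[0],P[...,1]-c[1])<r)&(P[...,2]>z0)&(P[...,2]<z1)
        q=P[m]; h=cv2.convexHull(q[:,:2].astype(np.float32))[:,0].astype(float)
        (cc,rr)=circ(h);e=cv2.minEnclosingCircle(h.astype(np.float32));print(n,nm,len(q),'z',np.median(q[:,2]).round(4),'fit',cc.round(4),rr.round(4),'enc',np.round(e[0],4),round(e[1],4))
    # mixer yaw
    m=(abs(P[...,2]-.076)<.004)&(abs(P[...,0]-.55)<.13)&(P[...,1]>.08)&(P[...,1]<.35)
    print('mixer',cv2.minAreaRect(P[m][:,:2].astype(np.float32)))
q=ctrl.get_obs()['eef_rot'];print(R.from_quat(q[[1,2,3,0]]).as_matrix().round(3))
```

```text
top cup 226 z 0.0604 fit [ 0.4732 -0.1456] 0.0214 enc [ 0.473  -0.1455] 0.022
top big 354 z 0.0814 fit [ 0.4669 -0.0312] 0.0284 enc [ 0.4669 -0.0306] 0.0294
top spigot 115 [0.5619 0.1863 0.113 ] 0.1273 [0.56339428 0.18799819 0.11953809]
top collar 754 z 0.0892 fit [0.5634 0.1884] 0.0314 enc [0.5633 0.1884] 0.0321
mixer ((0.5616864562034607, 0.1881392002105713), (0.1278580129146576, 0.15071336925029755), 75.42597961425781)
scene cup 134 z 0.0606 fit [ 0.4761 -0.1482] 0.0217 enc [ 0.4763 -0.1479] 0.023
scene big 154 z 0.0819 fit [ 0.4697 -0.034 ] 0.0289 enc [ 0.4696 -0.0341] 0.0301
scene spigot 88 [0.5694 0.1836 0.111 ] 0.1251 [0.56776066 0.18456288 0.1188033 ]
scene collar 270 z 0.0903 fit [0.566  0.1853] 0.0317 enc [0.5657 0.1852] 0.0331
mixer ((0.5673624873161316, 0.18513967096805573), (0.1275317370891571, 0.14663304388523102), 75.3135757446289)
[[-0.001  0.408  0.913]
 [-0.001  0.913 -0.408]
 [-1.    -0.002 -0.   ]]
```

View pics/crop.png

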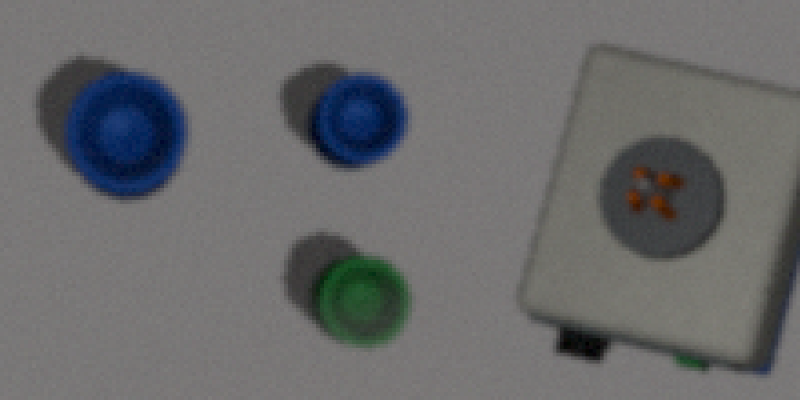

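The crop shows the large blue head at left, the small blue one at its upper right, the green one below that, and the orange spigot ribs central on the collar. The small blue head (r≈22 mm, z≈61 mm) matches. Both cameras give the same cup-to-collar shift to 0.5 mm. The tool yaw stays as it is (x down, y=(.408,.913), z=(.913,-.408)).

Call:
step_arm(
  motion=[
    [0,-43,41,0,0,0,0],
    [0,-86,82,0,0,0,0],
    [5,-129,123,0,0,0,0],
    [10,-172,165,0,0,0,0],
    [15,-215,206,0,0,0,0],
    [20,-258,247,0,0,0,0],
    [25,-301,288,0,0,0,0],
    [30,-344,329,0,0,0,0],
    [35,-387,370,0,0,0,0],
    [40,-430,411,0,0,0,0],
  ],
)

```text
time_s: 1.35
eef_pos: [0.4346, -0.037, 0.1911]
eef_rot: [0.692, 0.148, 0.691, -0.147]
wrist_force: [1.7, 0.2, -0.3]
opening: 1.0
```

Call:
step_arm(
  motion=[
    [5,-43,41,0,0,0,0],
    [15,-85,83,0,0,0,0],
    [40,-85,83,0,0,0,0],
    [60,-85,83,0,0,0,0],
    [60,-85,83,0,0,0,0],
    [60,-85,83,0,0,0,0],
    [60,-85,83,0,0,0,0],
  ],
)

```text
time_s: 2.22
eef_pos: [0.4762, -0.1467, 0.1324]
eef_rot: [0.692, 0.147, 0.691, -0.147]
wrist_force: [0.3, -0.3, -0.1]
opening: 1.003
```

Call:
step_arm(
  motion=[
    [30,-1,-1,0,0,0,0],
    [60,-1,-1,0,0,0,0],
    [85,-1,-1,0,0,0,0],
    [105,-1,-1,0,0,0,0],
    [114,-1,-1,0,0,0,0],
    [114,-1,-1,0,0,0,0],
    [114,-1,-1,0,0,0,0],
  ],
)

```text
time_s: 3.1
eef_pos: [0.4751, -0.1475, 0.0183]
eef_rot: [0.692, 0.147, 0.691, -0.147]
wrist_force: [-0.4, 0.1, 0.2]
opening: 1.0
```

Run:
```python
from h import *
a,_=shot('scene','s1');b,_=shot('top','t1')
cv2.imwrite('pics/pre.png',np.hstack([cv2.resize(a[150:270,200:340],(467,400)),cv2.resize(b[150:270,300:400],(333,400))])[:,:,::-1])
```

```text
(no output)
```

View pics/pre.png

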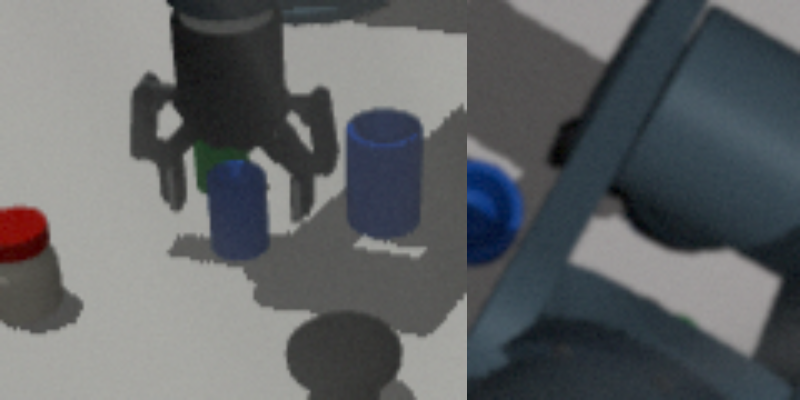

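The left half shows the small blue cup (238,210) midway between the open fingers, with the tips about half way up it. In the top view the arm hides it. Closing now.

Call:
step_arm(
  motion=[
    [0,0,0,0,0,0,255],
    [0,0,0,0,0,0,255],
    [0,0,0,0,0,0,255],
    [0,0,0,0,0,0,255],
    [0,0,0,0,0,0,255],
    [0,0,0,0,0,0,255],
    [0,0,0,0,0,0,255],
    [0,0,0,0,0,0,255],
  ],
)

```text
time_s: 4.2
eef_pos: [0.4745, -0.1472, 0.0178]
eef_rot: [0.692, 0.147, 0.691, -0.147]
wrist_force: [-0.7, 1.2, 5.5]
opening: 0.504
```

Call:
step_arm(
  motion=[
    [-10,0,0,0,0,0,255],
    [-30,0,0,0,0,0,255],
    [-60,0,0,0,0,0,255],
    [-90,0,0,0,0,0,255],
    [-120,0,0,0,0,0,255],
    [-150,0,0,0,0,0,255],
    [-165,0,0,0,0,0,255],
    [-165,0,0,0,0,0,255],
    [-165,0,0,0,0,0,255],
  ],
)

```text
time_s: 5.32
eef_pos: [0.4735, -0.1466, 0.181]
eef_rot: [0.691, 0.148, 0.692, -0.147]
wrist_force: [0.4, -0.8, -1.2]
opening: 0.501
```

Call:
step_arm(
  motion=[
    [0,30,-5,0,0,0,255],
    [0,75,-12,0,0,0,255],
    [0,125,-20,0,0,0,255],
    [0,175,-27,0,0,0,255],
    [0,225,-35,0,0,0,255],
    [0,275,-43,0,0,0,255],
    [0,320,-50,0,0,0,255],
    [0,342,-53,0,0,0,255],
    [0,342,-53,0,0,0,255],
    [0,342,-53,0,0,0,255],
  ],
)

```text
time_s: 6.58
eef_pos: [0.5647, 0.1857, 0.1815]
eef_rot: [0.691, 0.147, 0.692, -0.148]
wrist_force: [-0.6, -0.5, -0.5]
opening: 0.505
```

Run:
```python
from h import *
o=ctrl.get_obs();print(o['eef_pos'],o['wrist_force'])
a,d=shot('scene','s2');b,e=shot('top','t2')
cv2.imwrite('pics/over.png',np.hstack([cv2.resize(a[110:250,360:500],(400,400)),cv2.resize(b[110:230,130:250],(400,400))])[:,:,::-1])
for n,im,dd in(('scene',a,d),('top',b,e)):
    P=pts(n,dd);m=cv2.inRange(cv2.cvtColor(im,cv2.COLOR_RGB2HSV),(95,90,30),(130,255,255))>0
    m&=(abs(P[...,0]-.565)<.06)&(abs(P[...,1]-.187)<.06)&(P[...,2]>.13)
    q=P[m];print(n,len(q))
    if len(q)<20: continue
    print(np.percentile(q,[1,50,99],axis=0).round(4).tolist())
    # lower side wall: circle of known radius from surface points
    from scipy.optimize import least_squares
    s=q[(q[:,2]<.215)]
    if len(s)>20:
        f=least_squares(lambda c:np.hypot(s[:,0]-c[0]-c[2]*(s[:,2]-.16),s[:,1]-c[1]-c[3]*(s[:,2]-.16))-.022,[.565,.187,0,0],loss='soft_l1',f_scale=.001);print('axis at z=.16',f.x.round(4),np.sqrt(2*f.cost/len(s)))
```

```text
[0.56474208 0.18570494 0.18149273] [-0.63631286 -0.51723941 -0.51151913]
scene 1329
[[0.5502, 0.1288, 0.1664], [0.5863, 0.1748, 0.3933], [0.6161, 0.2403, 0.5011]]
axis at z=.16 [ 0.5643  0.1861  0.0093 -0.0177] 0.0009156183152170456
top 1697
[[0.5061, 0.1276, 0.1766], [0.5388, 0.2027, 0.5331], [0.6031, 0.24, 0.5633]]
axis at z=.16 [ 0.5645  0.1881  0.0028 -0.0329] 0.0005713148036703569
```

View pics/over.png

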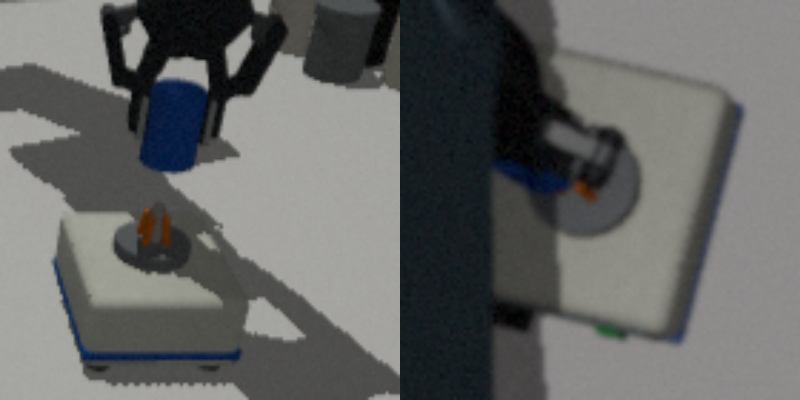

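The left half shows the cup (170,125) held upright over the spigot (155,228). The top view is mostly hidden. My estimates of the remaining offset agree to about 1 mm, and the mean is about +0.5 mm along tool y. Lowering in stages while watching the force.

Call:
step_arm(
  motion=[
    [15,0.5,0,0,0,0,255],
    [30,0.5,0,0,0,0,255],
    [42,0.5,0,0,0,0,255],
    [50,0.5,0,0,0,0,255],
    [55,0.5,0,0,0,0,255],
    [58,0.5,0,0,0,0,255],
    [60,0.5,0,0,0,0,255],
    [60,0.5,0,0,0,0,255],
    [60,0.5,0,0,0,0,255],
  ],
)

```text
time_s: 7.8
eef_pos: [0.5653, 0.1872, 0.1223]
eef_rot: [0.692, 0.147, 0.692, -0.147]
wrist_force: [-2.3, -1.9, 0.8]
opening: 0.507
```

Lateral force says the cup sits slightly +x,+y of the spigot. I'll ease it back by 1 mm and press on.

Call:
step_arm(
  motion=[
    [0,-1,-0.5,0,0,0,255],
    [2,-1,-0.5,0,0,0,255],
    [4,-1,-0.5,0,0,0,255],
    [6,-1,-0.5,0,0,0,255],
    [6,-1,-0.5,0,0,0,255],
  ],
)

```text
time_s: 8.43
eef_pos: [0.5653, 0.1868, 0.1172]
eef_rot: [0.692, 0.148, 0.691, -0.147]
wrist_force: [-1.6, -2.1, 4.7]
opening: 0.505
```

Call:
step_arm(
  motion=[
    [2,-0.5,-0.5,0,0,0,255],
    [4,-0.5,-0.5,0,0,0,255],
    [6,-0.5,-0.5,0,0,0,255],
    [8,-0.5,-0.5,0,0,0,255],
    [8,-0.5,-0.5,0,0,0,255],
  ],
)

```text
time_s: 9.05
eef_pos: [0.5658, 0.1869, 0.1105]
eef_rot: [0.693, 0.148, 0.69, -0.147]
wrist_force: [-1.8, -0.8, 10.2]
opening: 0.504
```

Call:
step_arm(
  motion=[
    [1.5,0,-0.5,0,0,0,255],
    [3,0,-0.5,0,0,0,255],
    [3,0,-0.5,0,0,0,255],
  ],
)

```text
time_s: 9.43
eef_pos: [0.5655, 0.1869, 0.1078]
eef_rot: [0.693, 0.148, 0.69, -0.147]
wrist_force: [-2.5, -0.3, 12.2]
opening: 0.506
```

Call:
step_arm(
  motion=[
    [1,0,0,0,0,0,255],
    [2,0,0,0,0,0,255],
    [2,0,0,0,0,0,255],
  ],
)

```text
time_s: 9.8
eef_pos: [0.5655, 0.187, 0.1077]
eef_rot: [0.693, 0.148, 0.69, -0.147]
wrist_force: [-8.2, -2.3, 25.8]
opening: 0.504
```

The tool stopped at z=0.1077 (expected 0.108) and the force jumped to 26 N, so the head is on the collar. Relieve the load, open, and retreat upward.

Call:
step_arm(
  motion=[
    [-1.5,0,0,0,0,0,255],
    [-2,0,0,0,0,0,255],
    [-2,0,0,0,0,0,0],
    [-2,0,0,0,0,0,0],
    [-2,0,0,0,0,0,0],
    [-2,0,0,0,0,0,0],
    [-2,0,0,0,0,0,0],
    [-2,0,0,0,0,0,0],
  ],
)

```text
time_s: 10.8
eef_pos: [0.5634, 0.1866, 0.1052]
eef_rot: [0.692, 0.147, 0.692, -0.147]
wrist_force: [0.6, 0.5, 0.3]
opening: 1.0
```

Call:
step_arm(
  motion=[
    [-15,0,0,0,0,0,0],
    [-40,0,0,0,0,0,0],
    [-75,0,0,0,0,0,0],
    [-110,0,0,0,0,0,0],
    [-130,40,-20,0,0,0,0],
    [-130,90,-50,0,0,0,0],
    [-130,140,-80,0,0,0,0],
    [-130,190,-110,0,0,0,0],
    [-130,190,-110,0,0,0,0],
    [-130,190,-110,0,0,0,0],
  ],
)

```text
time_s: 12.05
eef_pos: [0.5404, 0.405, 0.236]
eef_rot: [0.692, 0.147, 0.691, -0.147]
wrist_force: [0.8, -0.8, -0.8]
opening: 0.998
```

Run:
```python
from h import *
o=ctrl.get_obs();print(o['time_s'],o['eef_pos'],o['wrist_force'])
a,d=shot('scene','s3');b,e=shot('top','t3')
cv2.imwrite('pics/done.png',np.hstack([cv2.resize(a[110:250,360:500],(400,400)),cv2.resize(b[110:230,130:250],(400,400))])[:,:,::-1])
for n,im,dd in(('scene',a,d),('top',b,e)):
    P=pts(n,dd)
    for c in((.5647,.1868,.17),(.475,-.147,.09),(.468,-.031,.1),(.505,-.305,.09),(.65,-.11,.07)):
        m=(np.hypot(P[...,0]-c[0],P[...,1]-c[1])<.045)&(P[...,2]<c[2])&(P[...,2]>(.095 if c[0]==.5647 else .03));q=P[m]
        if len(q): t=q[q[:,2]>np.percentile(q[:,2],97)-.006];E_=cv2.minEnclosingCircle(t[:,:2].astype(np.float32));print(n,c,len(q),'top z',np.percentile(q[:,2],[50,90,98]).round(4),np.round(E_[0],4),round(E_[1],4), 'plane',np.linalg.lstsq(np.c_[t[:,:2]-t[:,:2].mean(0),np.ones(len(t))],t[:,2],rcond=None)[0].round(3))
```

```text
12.05 [0.54036192 0.40497278 0.235966  ] [ 0.75432596 -0.75843287 -0.75496171]
scene (0.5647, 0.1868, 0.17) 530 top z [0.1324 0.1517 0.1532] [0.5654 0.1855] 0.0227 plane [ 0.002 -0.003  0.151]
scene (0.468, -0.031, 0.1) 607 top z [0.0681 0.0824 0.0834] [ 0.4684 -0.0334] 0.0309 plane [-0.009 -0.01   0.081]
scene (0.505, -0.305, 0.09) 510 top z [0.06   0.0687 0.0697] [ 0.5079 -0.3057] 0.0237 plane [-0.038 -0.001  0.068]
scene (0.65, -0.11, 0.07) 609 top z [0.0467 0.0478 0.0485] [ 0.6625 -0.114 ] 0.0363 plane [-0.001  0.002  0.047]
top (0.5647, 0.1868, 0.17) 668 top z [0.1439 0.152  0.1536] [0.5644 0.1884] 0.0223 plane [0.006 0.012 0.151]
top (0.468, -0.031, 0.1) 756 top z [0.0765 0.0826 0.084 ] [ 0.4672 -0.0307] 0.0292 plane [-0.006  0.005  0.081]
top (0.505, -0.305, 0.09) 610 top z [0.0661 0.0687 0.07  ] [ 0.5055 -0.303 ] 0.0238 plane [ 0.002 -0.003  0.067]
top (0.65, -0.11, 0.07) 974 top z [0.0456 0.0477 0.0492] [ 0.6609 -0.1114] 0.036 plane [0.003 0.005 0.046]
```

View pics/done.png

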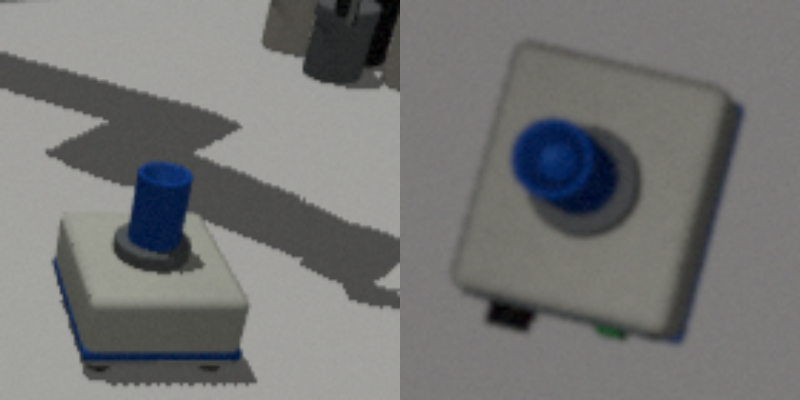

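The picture shows the blue head upright on the spigot, its foot on the collar (left 160,205; right 555,160). Its rim is at 0.151–0.153 m against 0.152 expected, level to within 0.7°, and centred on the collar in both views. Handing in.

```bash
python3 -c "
from bench import ctrl
print(ctrl.hand_in())"
```

```text
the job is handed in; nothing more can be done
None
```

The small blue cup head is pressed fully home on the mixer's spigot and released, and I handed the job in at about 12 s of the 42 s allowed.

- **Pressing:** The push took about 12 N. The tool then stopped at the expected height (0.1077 m) and the force rose to 26 N, which I took as the foot meeting the collar.
- **Final position:** After the gripper had opened and moved clear, both cameras showed the rim at about 0.152 m, which is 90 mm plus 62 mm. It was level to under 1° and within 1 mm of the collar's centre.
- **Other objects:** The black flat head, the red-capped jar and the large blue head still stand upright. The jar and the large blue head had not moved. For the flat head I had only a rough first position from the picture, so I checked it by eye. I did not measure the green head again at the end.
- **Disagreement:** The two cameras differ by 2 to 3 mm in absolute position, so I used their mean. Their cup-to-collar offsets agreed to 0.5 mm.

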